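Make up the ravioli kit and the scone kit

TASK

Make up the two tool kits for the baking class from the tools laid out between the two wooden trays. The ravioli kit goes into the larger tray with three nests: the fluted cutter in the round well, the pastry wheel in the narrow trough and one of the two brushes in the wide trough; the scone kit goes into the smaller tray with two nests: the plain round cutter in the well and the other brush in the trough. Lay every tool flat, right down in its nest, and leave the blue patterned box and the matchbox where they are.

Things in the scene. Friction and masses are not known exactly. Their poses are not given: they have to be found in the camera images.
- large_tray: Larger tray, three nests, fixed: beech, 204 x 188 x 18 mm; nests 10 mm deep, floor at z = 8 mm. Origin: centre of underside; x along the troughs, z up. In mm: brush trough 194 x 49, centre (0, -64.5), crossed by a finger scoop to its floor, x -30..30, y from the tray's edge (-94) to -24; round well 64 across, centre (15, 12); wheel trough 181 x 36, centre (0, 71).
- small_tray: Smaller tray, two nests, fixed: beech, 204 x 155 x 18 mm; nests 10 mm deep, floor at z = 8 mm. Origin: centre of underside; x along the troughs, z up. In mm: brush trough 194 x 49, centre (0, -48), crossed by a finger scoop to its floor, x -30..30, y from the tray's edge (-77.5) to -7.5; round well 76 across, centre (15, 34.5).
- fluted_cutter: Fluted (wavy-walled, smaller) tinplate cutter: open ring 54 mm across, 22 mm high, with a strap handle arched over it. Strap about 9 mm wide at the crown, its top 39 mm up; from above it crosses the axis along the line at -0.96 rad from x (positive towards y). Hold by the strap or across the ring. Origin: on the axis, at the underside; z up.
- round_cutter: Plain round (smooth, larger) tinplate cutter: open ring 66 mm across, 24 mm high, with a strap handle arched over it. Strap about 9 mm wide at the crown, its top 41 mm up; from above it crosses the axis along the line at +1.21 rad from x (positive towards y). Hold by the strap or across the ring. Origin: on the axis, at the underside; z up.
- pastry_wheel: Pastry wheel, lying, 161 x 26 x 27 mm: wooden handle with a small crimped wheel at one end. Origin: on its underside, half way along; x runs from handle to wheel, z up. The handle lies from x = -80 to +18 mm, 24 mm wide and 26 mm high; it balances at x = -27 mm.
- brush_a: Egg-wash brush, one of two alike, lying flat, 182 x 39 x 12 mm: flat beech handle, tin ferrule, bristles. Origin: on the underside, half way along; x runs from handle to bristles, z up. Near the origin the wood is about 22 mm wide (centred on y = +1 mm; 17 towards the handle, 28 towards the ferrule) and 10 mm high; it balances at x = -4 mm.
- brush_b: Egg-wash brush, one of two alike, lying flat, 182 x 39 x 12 mm: flat beech handle, tin ferrule, bristles. Origin: on the underside, half way along; x runs from handle to bristles, z up. Near the origin the wood is about 22 mm wide (centred on y = +1 mm; 17 towards the handle, 28 towards the ferrule) and 10 mm high; it balances at x = -4 mm.
- blue_box: Bystander: closed box with a blue and white pattern, 73 x 107 x 34 mm. Origin: centre of the underside. (Also round the work: an upright cane screen right behind the table, at x = 0.61 m, and at the right, y below -0.2 m, a pastry board whose rim, 60 mm high, ends at x = 0.34 m.)
- matchbox: Bystander: matchbox, 36 x 52 x 14 mm. Origin: centre of the underside.

How it is judged:
By the outcome, as a careful person would: the job done as asked, in the order asked, and still so for the second after the job is handed in, with the robot touching nothing.
It also fails if it takes over 106 s, if anything falls off the work surface, if the arm or the gripper's body presses on something with over 40 N, if the wrist force passes 120 N, or if a joint passes its speed limit or range.

ROBOT

A 7-joint arm with a two-finger parallel gripper is mounted at the origin on the work surface; the furniture and walls round the work are solid. World frame = base frame: x ahead of the robot, y to its left, z up, the work surface at z = 0. Lengths are in m, angles in rad, forces in N, time in s.
With the tool pointing down it reaches from about 0.4 to 0.875 m from the base axis. Payload 19.3 kg.
Tool frame: the origin (TCP) lies at the very end of the fingers, on their centre line; the grasp point (between the pads) lies 19 mm behind it; z points along the fingers, y is the line along which they close (so a half turn about z gives the same grasp; the last joint's range is limited). The gripper opens to 85 mm and grips with 20 to 120 N. Pads are 22 mm wide; open, the fingers measure 114 mm over their backs; the gripper's body (76 mm by 85 mm) begins 54 mm behind the grasp point. The pads swing forward as they close: fully open they stand 13 mm farther back than shut.
Start: joints at [1.256, 0.521, -0.036, 1.599, 0.021, 1.021, -0.113], TCP at [0.151, -0.606, 0.231] pointing down, gripper open.
Joint ranges: [-2.91, 2.91], [-0.3, 2.13], [-1.5, 1.42], [0.17, 2.43], [-1.26, 4.41], [0.16, 1.93], [-2.52, 2.52]. Speed limits (rad/s): [1.89, 1.89, 2.39, 2.39, 3.01, 3.01, 3.01].

INTERFACE

Orientations are given as [roll, pitch, yaw] about the fixed x, y, z axes, in that order (R = Rz(yaw) Ry(pitch) Rx(roll)).
In Python, from workcell import bot gives the robot as it stands.
- The arm moves only by the shell command python3 -m crank 'ROWS' [FORCE]. ROWS is a JSON object of lists of equal length, an entry for each row: "travel": the shift along the world's x, y, z in cm, a list of three; "turn": the turn, a rotation vector about the world's x, y, z in degrees, a list of three; "gripper": the closure, from 0 (fully open) to 1 (shut). A call has exactly 5 rows; each row is the pose to reach, as a shift and turn from the pose commanded when the call began; what a row does not reach only later rows make up. A row lasts 1/10 s, in which the tool goes at most 50 mm and 8.59 degrees, less where a joint would pass 70% of its speed; a pose out of reach is approached as far as the arm can. A call with a gripper value outside its range is refused whole. The fingers move at their own pace and stop on an object; FORCE is the grip in N (left out, the last holds). Time passes only in rows, so rows that repeat a pose let the fingers close, or fill a call up. It gives the time, the measured TCP pose, the force, the opening and the grip force at its end, in the units of the state.
- bot.observe(): the state, without advancing time (a new reading comes with each control period).
- bot.grab_frame(name): name is "side" or "top" or "wrist"; returns a dict with "pixels" (420x560x3 uint8, red, green, blue), "fx", "fy", "cx", "cy" (pixels), "extrinsics" (4x4, takes a point from world to camera coordinates). Camera axes: x right, y down, z forward; pixel columns grow to the right and rows downward; lengths in m; the calibration is good to about 2 mm. The wrist camera is an equidistant fisheye: a pixel r from the principal point sees the ray r / f radians off the axis. A picture is of the moment at which its call begins. There is no depth.
- bot.job_done(): hands the job in; it is judged then, once.
The state is a dict: "clock": time; "qpos": joint angles; "qd": joint speeds; "joint_efforts": joint torques, N m; "position": TCP position; "tool_rot": TCP orientation; "force": force on the tool from outside, world axes, zero at the start; "moment": the same for the moment, N m; "grip_width": finger opening in m; "finger_force": force on a finger pad.
Only numpy, scipy, OpenCV 4.12 (cv2) and the standard library are available. Lean on these libraries where they do the work, as an engineer would, in place of code of your own. Each camera call takes 0.05 s, during which the arm holds its last target. There are 200 camera calls.

## Working session

There is one attempt and no reset: what is moved stays moved. The work goes in short steps, Python scripts to look and compute and a shell command to move; the robot and the scene stay as the last step left them, time stands still between calls to the robot, and variables do not carry over. Pictures are saved under pics/ and viewed, at most 14 in all, crops included, and the job is handed in when it is done.

```bash
ls; mkdir -p pics; python3 - <<'E'
from workcell import bot
import cv2,numpy as np
for n in("top","side"):
    f=bot.grab_frame(n);cv2.imwrite(f"pics/{n}0.png",f["pixels"][:,:,::-1])
    print(n,f["fx"],f["cx"],f["cy"],np.round(f["extrinsics"],3).tolist())
s=bot.observe();print(s)
E
```

```text
pics
top 393.0065998523737 283.5110218723646 207.69160098414943 [[0.007, -1.0, 0.018, 0.003], [-0.984, -0.01, -0.177, 0.369], [0.177, -0.016, -0.984, 1.218], [0.0, 0.0, 0.0, 1.0]]
side 394.4014729028819 279.54095081908923 208.4368467456804 [[1.0, -0.003, -0.012, -0.367], [-0.012, -0.553, -0.833, 0.07], [-0.004, 0.833, -0.553, 1.13], [0.0, 0.0, 0.0, 1.0]]
{'clock': 0.1, 'qpos': array([ 1.25583832,  0.52195764, -0.03631245,  1.59994463,  0.02121321,
        1.02111498, -0.11281487]), 'qd': array([-4.42575829e-04, -8.70927967e-04, -1.48506899e-04, -2.51707346e-03,
        1.34325724e-03,  7.17397787e-04, -2.66045398e-05]), 'joint_efforts': array([ 4.05487619e-03, -9.28498793e+01,  1.98384024e+00, -3.70535374e+01,
        1.80450222e-02,  5.41590431e-03,  7.90909439e-05]), 'position': array([ 0.15133153, -0.60608766,  0.23078373]), 'tool_rot': array([-3.14055742e+00,  9.19365152e-05,  2.44726012e-01]), 'force': array([-0.34505476,  0.05238095,  0.0702603 ]), 'moment': array([-0.03763322, -0.01955637,  0.044993  ]), 'finger_force': 0.0, 'grip_width': 0.08540726646363288}
```

View pics/top0.png

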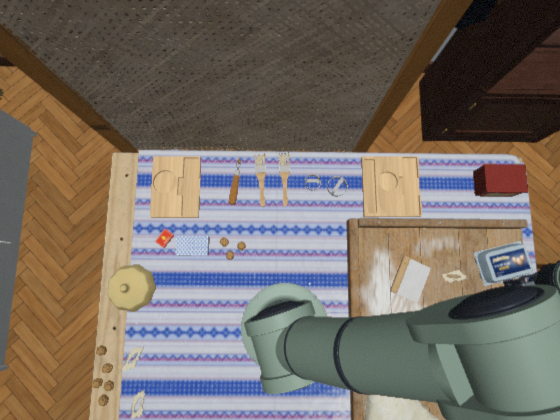

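View pics/side0.png

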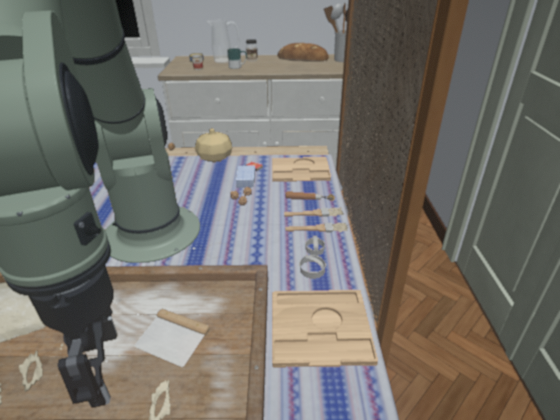

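```bash
cat > h.py <<'E'
from workcell import bot
import cv2,numpy as np
def ray(f,u,v,fish=False):
    E=f["extrinsics"];x=(u-f["cx"])/f["fx"];y=(v-f["cy"])/f["fy"]
    if fish:
        r=np.hypot(x,y)+1e-12;d=np.array([np.sin(r)*x/r,np.sin(r)*y/r,np.cos(r)])
    else: d=np.array([x,y,1.])
    R=E[:3,:3];return -R.T@E[:3,3],R.T@d
def P(f,u,v,z=0,fish=False):
    c,d=ray(f,u,v,fish);return (c+d*(z-c[2])/d[2])
def proj(f,p,fish=False):
    q=f["extrinsics"][:3,:3]@np.asarray(p)+f["extrinsics"][:3,3]
    if fish:
        r=np.hypot(q[0],q[1]);t=np.arctan2(r,q[2])/r
        return f["cx"]+f["fx"]*q[0]*t,f["cy"]+f["fy"]*q[1]*t
    return f["cx"]+f["fx"]*q[0]/q[2],f["cy"]+f["fy"]*q[1]/q[2]
def ortho(f,x0,x1,y0,y1,z,s,fish=False):
    """bird's-eye rectification onto plane z: row 0 = x1 (far), col 0 = y1 (left); s px per m"""
    h,w=int((x1-x0)*s),int((y1-y0)*s)
    m=np.array([[proj(f,(x1-(r+.5)/s,y1-(c+.5)/s,z),fish) for c in range(w)] for r in range(h)],np.float32)
    return cv2.remap(f["pixels"][:,:,::-1],m[...,0],m[...,1],cv2.INTER_CUBIC)
E
python3 - <<'E'
from h import *
f=bot.grab_frame("top")
cv2.imwrite("pics/top1.png",cv2.resize(f["pixels"][145:265,140:430,::-1],None,fx=2.7,fy=2.7,interpolation=cv2.INTER_CUBIC))
f=bot.grab_frame("wrist");print(f["fx"],f["cx"],f["cy"],np.round(f["extrinsics"],3).tolist())
f=bot.grab_frame("top")
for n,u,v in [("LT",391,186),("ST",175,187),("rc",338,186),("fc",313,182),("b1",285,178),("b2",262,178),("w",235,183),("box",193,245)]:print(n,P(f,u,v,.018).round(3))
E
```

```text
325.19226210127806 276.4715826225764 209.0054887106401 [[0.241, -0.971, -0.002, -0.625], [-0.92, -0.229, 0.317, -0.04], [-0.308, -0.075, -0.948, 0.381], [0.0, 0.0, 0.0, 1.0]]
LT [ 0.448 -0.345  0.018]
ST [0.437 0.357 0.018]
rc [ 0.446 -0.172  0.018]
fc [ 0.458 -0.09   0.018]
b1 [0.471 0.001 0.018]
b2 [0.47  0.076 0.018]
w [0.452 0.164 0.018]
box [0.25  0.29  0.018]
```

View pics/top1.png

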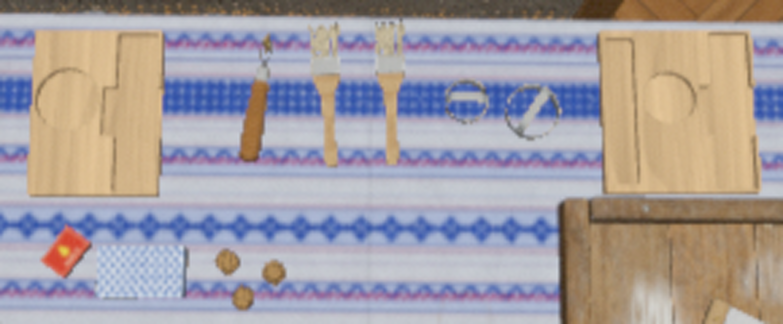

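```bash
python3 -m crank '{"travel":[[4,2,2],[8,4,4],[12,6,6],[16,8,8],[20,10,10]],"turn":[[0,0,-3],[0,0,-6],[0,0,-9],[0,0,-12],[0,0,-14]],"gripper":[0,0,0,0,0]}' 20
python3 -m crank '{"travel":[[1,4,0.5],[2,8,1],[3,12,1.5],[4,16,2],[5,20,2]],"turn":[[0,0,0],[0,0,0],[0,0,0],[0,0,0],[0,0,0]],"gripper":[0,0,0,0,0]}'
python3 -m crank '{"travel":[[0.5,4.5,0],[1,9,0],[1.5,13.5,0],[2,18,0],[2,22,0]],"turn":[[0,0,0],[0,0,0],[0,0,0],[0,0,0],[0,0,0]],"gripper":[0,0,0,0,0]}'
cat > see.py <<'E'
import sys
from h import *
f=bot.grab_frame("wrist");n=sys.argv[1]
np.savez(f"pics/{n}.npz",**f);cv2.imwrite(f"pics/{n}.png",f["pixels"][:,:,::-1])
s=bot.observe();print(s["clock"],s["position"].round(4),s["tool_rot"].round(4),s["force"].round(1),s["grip_width"].round(4))
E
python3 see.py w1
```

```text
clock: 0.75
position: [0.3529, -0.5052, 0.3322]
tool_rot: [3.141, -0.0, -0.002]
force: [-0.0, -1.2, -0.2]
grip_width: 0.0854
finger_force: 0.0
clock: 1.25
position: [0.4017, -0.3048, 0.3519]
tool_rot: [3.141, -0.001, 0.0]
force: [1.3, -0.0, -1.1]
grip_width: 0.0857
finger_force: 0.0
clock: 1.75
position: [0.4215, -0.0842, 0.3514]
tool_rot: [3.142, -0.0, 0.001]
force: [1.3, -0.1, 0.4]
grip_width: 0.085
finger_force: 0.0Traceback (most recent call last):
  File "see.py", line 5, in <module>
    s=bot.observe();print(s["clock"],s["position"].round(4),s["tool_rot"].round(4),s["force"].round(1),s["grip_width"].round(4))
                                                                                                       ^^^^^^^^^^^^^^^^^^^^^
AttributeError: 'float' object has no attribute 'round'
```

View pics/w1.png

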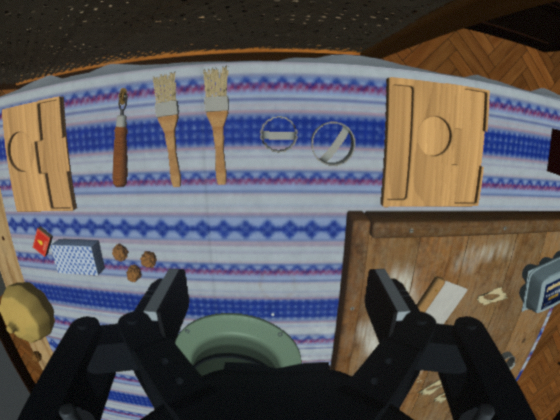

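```bash
sed -i 's/s\["grip_width"\].round(4)/round(s["grip_width"],4)/' see.py
python3 -m crank '{"travel":[[0,4.5,0],[0,9,0],[0,13.5,0],[0,18,0],[0,20,0]],"turn":[[0,0,0],[0,0,0],[0,0,0],[0,0,0],[0,0,0]],"gripper":[0,0,0,0,0]}'
python3 see.py w2
python3 - <<'E'
from h import *
a=np.load("pics/w1.npz");b=np.load("pics/w2.npz")
A=ortho(a,.32,.58,-.47,-.03,.015,1700,True);B=ortho(b,.32,.58,.0,.44,.015,1700,True)
cv2.imwrite("pics/oA.png",A);cv2.imwrite("pics/oB.png",B);print(A.shape)
E
```

```text
clock: 2.3
position: [0.4209, 0.1172, 0.3515]
tool_rot: [-3.141, -0.0, 0.004]
force: [0.5, -0.4, 1.0]
grip_width: 0.0854
finger_force: 0.0
2.35 [0.4209 0.1187 0.3514] [-3.1401e+00 -3.0000e-04  5.5000e-03] [-1.7  3.1 -1.1] 0.0851
(441, 747, 3)
```

View pics/oA.png

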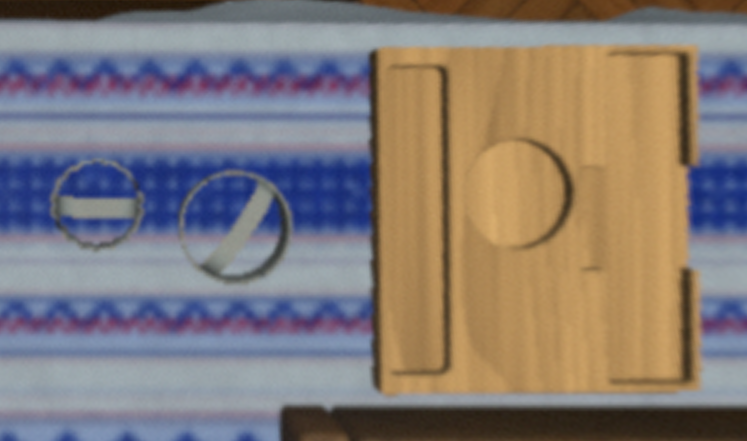

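View pics/oB.png

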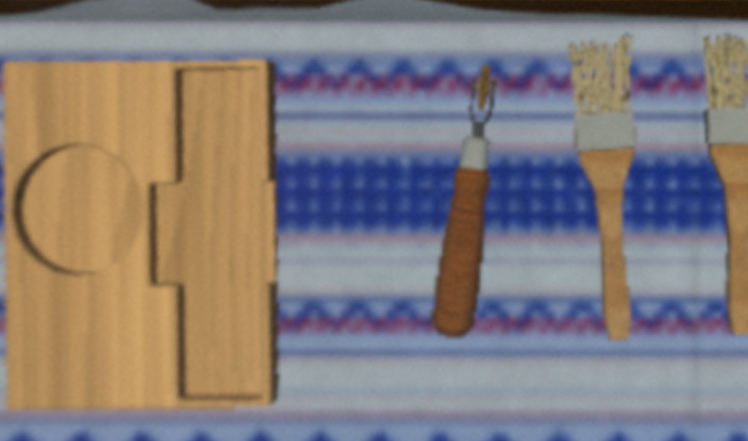

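```bash
python3 - <<'E'
from h import *
a=np.load("pics/w1.npz");b=np.load("pics/w2.npz")
S=2000
def blobs(f,x0,x1,y0,y1,z,lo,hi,tag,mn=500):
    o=ortho(f,x0,x1,y0,y1,z,S,True);m=cv2.inRange(cv2.cvtColor(o,cv2.COLOR_BGR2HSV),lo,hi)
    m=cv2.morphologyEx(m,cv2.MORPH_OPEN,np.ones((5,5)))
    for c in cv2.findContours(m,0,2)[0]:
        if cv2.contourArea(c)<mn: continue
        (u,v),(w,h),an=cv2.minAreaRect(c);M=cv2.moments(c)
        vx,vy=cv2.fitLine(c,2,0,.01,.01)[:2,0]
        print(tag,"rect c x,y",round(x1-v/S,4),round(y1-u/S,4),"size",round(w/S,4),round(h/S,4),"ang",round(an,1),"centroid",round(x1-M["m01"]/M["m00"]/S,4),round(y1-M["m10"]/M["m00"]/S,4),"bbox",[round(x1-(cv2.boundingRect(c)[1])/S,4),round(x1-(cv2.boundingRect(c)[1]+cv2.boundingRect(c)[3])/S,4)])
W=((8,70,50),(28,255,255))
blobs(a,.335,.565,-.46,-.23,.018,*W,"LT",20000)
blobs(b,.335,.565,.25,.47,.018,*W,"ST",20000)
blobs(b,.36,.57,.13,.21,.013,(3,110,30),(22,255,200),"wheel")
blobs(b,.36,.57,.05,.12,.008,(8,60,50),(28,255,255),"brushL")
blobs(b,.36,.57,-.03,.05,.008,(8,60,50),(28,255,255),"brushR")
blobs(a,.36,.57,-.03,.05,.008,(8,60,50),(28,255,255),"brushR/w1")
# eye-read oA pixels -> other heights
def re(u,v,z,z0=.015,f=a,x1=.58,y1=-.03):
    q=proj(f,(x1-v/1700,y1-u/1700,z0),True);return P(f,*q,z,True).round(4)
print("fl strap",re(98,208,.039),re(58,208,.03),re(138,208,.03),"ring",re(51,204,.022),re(144,204,.022),re(97,158,.022),re(97,250,.022))
print("rd strap",re(240,226,.041),re(265,185,.035),re(212,265,.035),"ring",re(179,226,.024),re(292,226,.024),re(236,168,.024),re(236,283,.024))
for z in(.018,):print("well L",re(465,193,z),re(572,193,z),re(518,138,z),re(518,248,z))
print("well S",re(16,209,z,f=b,y1=.44),re(143,209,z,f=b,y1=.44),re(80,143,z,f=b,y1=.44),re(80,274,z,f=b,y1=.44))
o=[ortho(f,.335,.565,y0,y0+.19,z,2000,True) for f,y0,z in((b,-.03,.008),(a,-.23,.024))]
cv2.imwrite("pics/o2.png",np.hstack(o))
E
```

```text
Still running in the background as job /tmp/bash_jobs.1000/5ff0385a7d4a (pid 601). You'll get a notice when it ends.
```

```bash
J=/tmp/bash_jobs.1000/5ff0385a7d4a; cat $J/stdout; kill -- -$(cat $J/pid)
cat >> h.py <<'E'
def load(n): return dict(np.load(f"pics/{n}.npz"))
E
cat > m.py <<'E'
from h import *
S=2000
def blobs(f,x0,x1,y0,y1,z,lo,hi,tag,mn=500):
    o=ortho(f,x0,x1,y0,y1,z,S,True);m=cv2.inRange(cv2.cvtColor(o,cv2.COLOR_BGR2HSV),lo,hi)
    m=cv2.morphologyEx(m,cv2.MORPH_OPEN,np.ones((5,5)))
    for c in cv2.findContours(m,0,2)[0]:
        if cv2.contourArea(c)<mn: continue
        (u,v),(w,h),an=cv2.minAreaRect(c);M=cv2.moments(c);B=cv2.boundingRect(c)
        print(tag,"rect c",round(x1-v/S,4),round(y1-u/S,4),"size",round(w/S,4),round(h/S,4),"ang",round(an,1),"centroid",round(x1-M["m01"]/M["m00"]/S,4),round(y1-M["m10"]/M["m00"]/S,4),"x-range",round(x1-B[1]/S,4),round(x1-(B[1]+B[3])/S,4))
def re(u,v,z,f,x1,y1,z0=.015,s=1700):
    q=proj(f,(x1-v/s,y1-u/s,z0),True);return P(f,*q,z,True).round(4)
E
timeout 60 python3 - <<'E'
from m import *
a=load("w1");b=load("w2")
W=((8,70,50),(28,255,255))
blobs(a,.335,.565,-.46,-.23,.018,*W,"LT",20000)
blobs(b,.335,.565,.25,.47,.018,*W,"ST",20000)
blobs(b,.36,.57,.13,.21,.013,(3,110,30),(22,255,200),"wheel")
blobs(b,.36,.57,.05,.12,.008,(8,60,50),(28,255,255),"brushL")
blobs(b,.36,.57,-.03,.05,.008,(8,60,50),(28,255,255),"brushR")
blobs(a,.36,.57,-.03,.05,.008,(8,60,50),(28,255,255),"brushR/w1")
r=lambda u,v,z:re(u,v,z,a,.58,-.03);t=lambda u,v:re(u,v,.018,b,.58,.44)
print("fl strap",r(98,208,.039),"ring",r(51,204,.022),r(144,204,.022),r(97,158,.022),r(97,250,.022))
print("rd strap",r(240,226,.041),r(265,185,.035),r(212,265,.035),"ring",r(179,226,.024),r(292,226,.024),r(236,168,.024),r(236,283,.024))
print("well L",*[r(u,v,.018) for u,v in((465,193),(572,193),(518,138),(518,248))])
print("well S",t(16,209),t(143,209),t(80,143),t(80,274))
o=[ortho(f,.335,.565,y0,y0+.19,z,2000,True) for f,y0,z in((b,-.03,.008),(a,-.23,.024))]
cv2.imwrite("pics/o2.png",np.hstack(o))
E
```

```text
LT rect c 0.4513 -0.3436 size 0.2032 0.1906 ang 89.5 centroid 0.4513 -0.3426 x-range 0.553 0.3485
ST rect c 0.4421 0.3559 size 0.2034 0.1583 ang 89.4 centroid 0.4423 0.3564 x-range 0.5445 0.34
wheel rect c 0.4319 0.1693 size 0.0226 0.0979 ang 6.3 centroid 0.4301 0.169 x-range 0.4805 0.383
brushL rect c 0.4365 0.0827 size 0.114 0.0315 ang 90.0 centroid 0.4434 0.08 x-range 0.4935 0.379
brushL rect c 0.5356 0.0862 size 0.0419 0.0339 ang 85.8 centroid 0.5348 0.086 x-range 0.5575 0.515
brushR rect c 0.4392 0.0053 size 0.1135 0.0315 ang 90.0 centroid 0.4465 0.0041 x-range 0.496 0.382
brushR rect c 0.5384 0.0061 size 0.0405 0.0341 ang 88.5 centroid 0.5377 0.0065 x-range 0.559 0.5175
brushR/w1 rect c 0.4395 0.0048 size 0.113 0.0325 ang 90.0 centroid 0.4466 0.0034 x-range 0.496 0.3825
brushR/w1 rect c 0.539 0.0055 size 0.0405 0.0347 ang 88.7 centroid 0.5381 0.0058 x-range 0.5595 0.518
fl strap [ 0.4599 -0.0875  0.039 ] ring [ 0.4606 -0.0604  0.022 ] [ 0.4606 -0.1143  0.022 ] [ 0.4873 -0.087   0.022 ] [ 0.434 -0.087  0.022]
rd strap [ 0.4501 -0.1665  0.041 ] [ 0.4725 -0.1817  0.035 ] [ 0.4274 -0.1518  0.035 ] ring [ 0.4481 -0.1343  0.024 ] [ 0.4481 -0.1996  0.024 ] [ 0.4816 -0.1672  0.024 ] [ 0.4152 -0.1672  0.024 ]
well L [ 0.4667 -0.3022  0.018 ] [ 0.4667 -0.3647  0.018 ] [ 0.4989 -0.3331  0.018 ] [ 0.4346 -0.3331  0.018 ]
well S [0.4573 0.4286 0.018 ] [0.4573 0.3544 0.018 ] [0.4959 0.3912 0.018 ] [0.4193 0.3912 0.018 ]
```

View pics/o2.png

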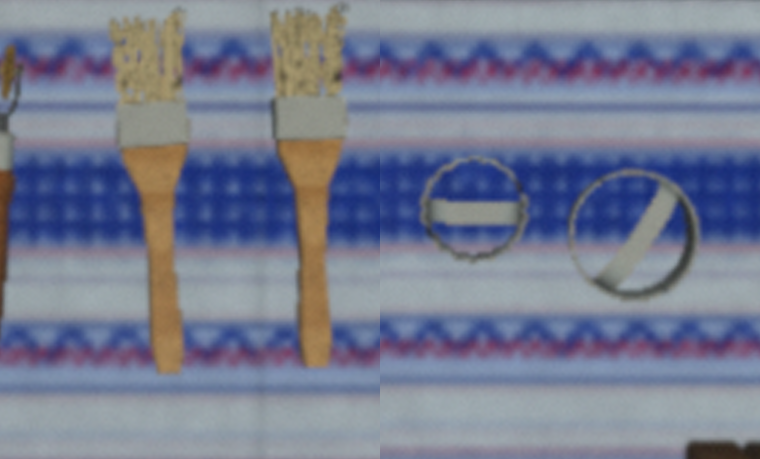

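```bash
python3 -m crank '{"travel":[[0.9,-4.5,0],[1.8,-9,0],[2.7,-13.5,0],[3.6,-18,0],[3.9,-20.1,0]],"turn":[[0,0,0],[0,0,0],[0,0,0],[0,0,0],[0,0,0]],"gripper":[0.3,0.5,0.5,0.5,0.5]}' 30
python3 -c "
from workcell import bot
s=bot.observe();print(s['qpos'].round(3),s['position'].round(4),s['grip_width'])"
```

```text
clock: 2.85
position: [0.4604, -0.0916, 0.3511]
tool_rot: [3.141, 0.0, -0.003]
force: [-0.8, 0.6, 0.5]
grip_width: 0.0427
finger_force: 0.0
[ 0.336  0.162 -0.306  1.813  0.054  1.175 -1.561] [ 0.4604 -0.0916  0.3511] 0.042675647306987356
```

```bash
python3 -m crank '{"travel":[[0,0,-4],[0,0,-8],[0,0,-12],[0,0,-16],[0,0,-20]],"turn":[[0,0,8],[0,0,16],[0,0,24],[0,0,32],[0,0,40]],"gripper":[0.5,0.5,0.5,0.5,0.5]}'
python3 -m crank '{"travel":[[0,0,0],[0,0,-2],[0,0,-4],[0,0,-4],[0,0,-4]],"turn":[[0,0,8],[0,0,16],[0,0,24],[0,0,32],[0,0,40]],"gripper":[0.5,0.5,0.5,0.5,0.5]}'
python3 -m crank '{"travel":[[0,0,0],[0,0,0],[0,0,0],[0,0,0],[0,0,0]],"turn":[[0,0,8],[0,0,10],[0,0,10],[0,0,10],[0,0,10]],"gripper":[0.5,0.5,0.5,0.5,0.5]}'
python3 see.py w3
```

```text
clock: 3.35
position: [0.4602, -0.0877, 0.15]
tool_rot: [3.141, -0.001, 0.704]
force: [2.4, 0.1, 0.8]
grip_width: 0.0426
finger_force: 0.0
clock: 3.85
position: [0.46, -0.0876, 0.1107]
tool_rot: [-3.14, 0.0, 1.402]
force: [-0.1, 0.2, 0.5]
grip_width: 0.043
finger_force: 0.0
clock: 4.35
position: [0.4605, -0.0874, 0.1113]
tool_rot: [3.142, 0.0, 1.569]
force: [0.7, 0.9, 0.7]
grip_width: 0.0429
finger_force: 0.0
4.4 [ 0.4604 -0.0873  0.1113] [-3.1416e+00  2.0000e-04  1.5697e+00] [ 0.2 -0.9  0. ] 0.0427
```

View pics/w3.png

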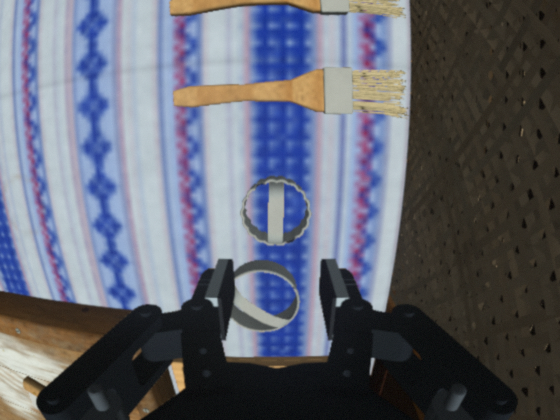

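```bash
python3 - <<'E'
from h import *
f=load("w3")
print(P(f,276,211,.039,True),P(f,242,211,.022,True),P(f,310,211,.022,True),P(f,276,177,.022,True),P(f,276,245,.022,True))
E
python3 -m crank '{"travel":[[0,0,-2],[0,0,-4],[0,0,-6],[0,0,-8],[0,0,-8.6]],"turn":[[0,0,0],[0,0,0],[0,0,0],[0,0,0],[0,0,0]],"gripper":[0.5,0.5,0.5,0.5,0.5]}'
python3 -m crank '{"travel":[[0,0,0],[0,0,0],[0,0,0],[0,0,0],[0,0,0]],"turn":[[0,0,0],[0,0,0],[0,0,0],[0,0,0],[0,0,0]],"gripper":[0.6,0.8,1,1,1]}' 30
python3 -m crank '{"travel":[[0,0,0],[0,0,0],[0,0,0],[0,0,0],[0,0,0]],"turn":[[0,0,0],[0,0,0],[0,0,0],[0,0,0],[0,0,0]],"gripper":[1,1,1,1,1]}' 30
```

```text
[ 0.46046607 -0.07958534  0.039     ] [ 0.43475574 -0.08528327  0.022     ] [ 0.48603907 -0.08543754  0.022     ] [ 0.46050246 -0.05920788  0.022     ] [ 0.46029581 -0.1134325   0.022     ]
clock: 4.9
position: [0.4597, -0.0871, 0.0239]
tool_rot: [-3.14, -0.0, 1.571]
force: [0.6, 0.3, 0.4]
grip_width: 0.0428
finger_force: 0.0
clock: 5.4
position: [0.461, -0.0876, 0.026]
tool_rot: [3.14, 0.0, 1.571]
force: [-0.3, -1.0, 9.1]
grip_width: 0.0093
finger_force: 29.8
clock: 5.9
position: [0.4609, -0.0875, 0.026]
tool_rot: [3.14, 0.0, 1.571]
force: [-0.7, -0.5, 8.7]
grip_width: 0.0089
finger_force: 29.8
```

```bash
python3 -m crank '{"travel":[[0,0,1],[0,0,3],[0,0,6],[0,0,9],[0,0,12]],"turn":[[0,0,0],[0,0,0],[0,0,0],[0,0,0],[0,0,0]],"gripper":[1,1,1,1,1]}' 30
python3 -m crank '{"travel":[[0.1,-4,0],[0.2,-9,0],[0.3,-14,0],[0.5,-18,0],[0.6,-22,0]],"turn":[[0,0,0],[0,0,0],[0,0,0],[0,0,0],[0,0,0]],"gripper":[1,1,1,1,1]}'
python3 -m crank '{"travel":[[0,-1.5,0],[0,-2.6,0],[0,-2.6,-2],[0,-2.6,-4],[0,-2.6,-6]],"turn":[[0,0,0],[0,0,0],[0,0,0],[0,0,0],[0,0,0]],"gripper":[1,1,1,1,1]}'
python3 -m crank '{"travel":[[0,0,0],[0,0,0],[0,0,0],[0,0,0],[0,0,0]],"turn":[[0,0,0],[0,0,0],[0,0,0],[0,0,0],[0,0,0]],"gripper":[1,1,1,1,1]}'
python3 see.py w4
```

```text
clock: 6.4
position: [0.4601, -0.0872, 0.1472]
tool_rot: [-3.142, -0.0, 1.572]
force: [0.4, -0.1, 0.4]
grip_width: 0.0087
finger_force: 29.5
clock: 6.9
position: [0.466, -0.3094, 0.1462]
tool_rot: [3.141, 0.0, 1.571]
force: [1.8, 1.5, -0.4]
grip_width: 0.0095
finger_force: 29.5
clock: 7.4
position: [0.4668, -0.3323, 0.0852]
tool_rot: [3.141, -0.0, 1.573]
force: [0.1, 0.6, -1.4]
grip_width: 0.0088
finger_force: 29.5
clock: 7.9
position: [0.4667, -0.3335, 0.086]
tool_rot: [3.141, 0.001, 1.571]
force: [0.8, -0.0, -0.2]
grip_width: 0.0093
finger_force: 29.5
7.95 [ 0.4666 -0.3335  0.0858] [3.1411e+00 4.0000e-04 1.5711e+00] [-0.1 -0.4 -0.9] 0.0092
```

View pics/w4.png

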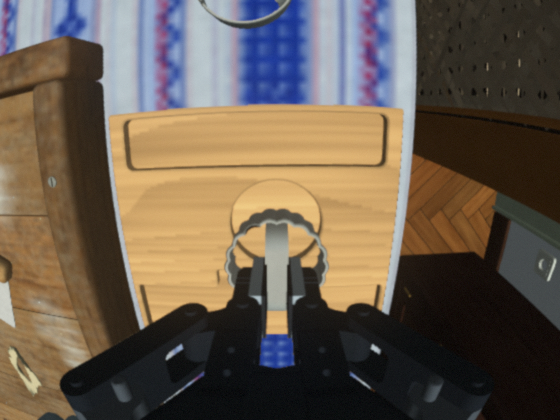

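```bash
python3 - <<'E'
from h import *
f=load("w4")
print("well",P(f,276,180,.018,True),P(f,231,222,.018,True),P(f,321,222,.018,True))
print("ring far",P(f,276,209,.083,True),P(f,226,262,.083,True),P(f,329,262,.083,True))
print("trough corners",P(f,126,121,.018,True),P(f,387,114,.018,True),P(f,385,165,.018,True),"tray edge",P(f,108,114,.018,True),P(f,403,108,.018,True))
E
```

```text
well [ 0.46676378 -0.30256433  0.018     ] [ 0.43544275 -0.3323067   0.018     ] [ 0.49796881 -0.33237464  0.018     ]
ring far [ 0.46687699 -0.30117758  0.083     ] [ 0.44152146 -0.32941794  0.083     ] [ 0.49366235 -0.32949478  0.083     ]
trough corners [ 0.36391301 -0.25908056  0.018     ] [ 0.54020985 -0.25670506  0.018     ] [ 0.54084764 -0.2913889   0.018     ] tray edge [ 0.34968244 -0.25287937  0.018     ] [ 0.55161375 -0.25184759  0.018     ]
```

```bash
python3 -m crank '{"travel":[[-0.1,-0.4,0],[-0.1,-0.4,-1],[-0.1,-0.4,-2],[-0.1,-0.4,-3],[-0.1,-0.4,-3.4]],"turn":[[0,0,0],[0,0,0],[0,0,0],[0,0,0],[0,0,0]],"gripper":[1,1,1,1,1]}'
python3 see.py w5
```

```text
clock: 8.45
position: [0.4649, -0.3369, 0.0497]
tool_rot: [-3.14, -0.001, 1.571]
force: [-0.6, -0.4, -0.2]
grip_width: 0.0089
finger_force: 29.5
8.5 [ 0.4649 -0.3368  0.0496] [-3.1400e+00 -1.3000e-03  1.5715e+00] [-0.8  0.3 -1. ] 0.0093
```

View pics/w5.png

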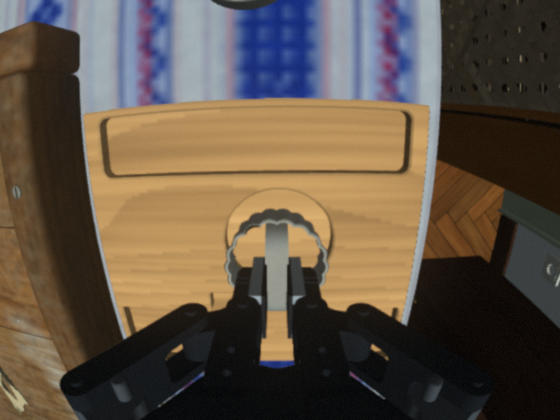

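```bash
python3 - <<'E'
from h import *
f=load("w5")
print("well",P(f,278,188.5,.018,True),P(f,226,238,.018,True),P(f,332,238,.018,True))
print("ring far",P(f,276,209,.047,True),P(f,226,262,.047,True),P(f,329,262,.047,True))
E
```

```text
well [ 0.46607027 -0.30208583  0.018     ] [ 0.4355798  -0.33193389  0.018     ] [ 0.49781307 -0.3319546   0.018     ]
ring far [ 0.46507661 -0.30441002  0.047     ] [ 0.43977997 -0.33260504  0.047     ] [ 0.49179728 -0.33260413  0.047     ]
```

```bash
python3 -m crank '{"travel":[[0.1,-0.2,0],[0.1,-0.2,-0.6],[0.1,-0.2,-1.2],[0.1,-0.2,-1.7],[0.1,-0.2,-1.7]],"turn":[[0,0,0],[0,0,0],[0,0,0],[0,0,0],[0,0,0]],"gripper":[1,1,1,1,1]}'
python3 -m crank '{"travel":[[0,0,0],[0,0,0],[0,0,0],[0,0,0],[0,0,0]],"turn":[[0,0,0],[0,0,0],[0,0,0],[0,0,0],[0,0,0]],"gripper":[0.9,0.8,0.7,0.6,0.6]}'
python3 -m crank '{"travel":[[0,0,2],[0,0,5],[0,0,8],[0,0,11],[0,0,14]],"turn":[[0,0,0],[0,0,0],[0,0,0],[0,0,0],[0,0,0]],"gripper":[0.6,0.6,0.5,0.5,0.5]}'
python3 see.py w6
```

```text
clock: 9.0
position: [0.4664, -0.3394, 0.0339]
tool_rot: [-3.141, 0.0, 1.571]
force: [-0.3, -0.7, 0.7]
grip_width: 0.009
finger_force: 29.7
clock: 9.5
position: [0.4664, -0.3394, 0.0343]
tool_rot: [-3.142, -0.0, 1.571]
force: [-0.4, -0.2, -1.0]
grip_width: 0.0344
finger_force: 0.0
clock: 10.0
position: [0.4663, -0.3393, 0.1756]
tool_rot: [3.142, -0.0, 1.571]
force: [-0.7, 0.4, -0.2]
grip_width: 0.0427
finger_force: 0.0
10.05 [ 0.4681 -0.3401  0.1801] [3.1372e+00 3.1000e-03 1.5712e+00] [ 2.3 -1.5  6. ] 0.0426
```

```bash
python3 -m crank '{"travel":[[0,4,0],[0,8,0],[0,12,0],[0,16,0],[0,20,0]],"turn":[[0,0,-7],[0,0,-14],[0,0,-21],[0,0,-28],[0,0,-35]],"gripper":[0.5,0.5,0.5,0.5,0.5]}'
python3 -m crank '{"travel":[[-0.6,4,0],[-1.2,8,0],[-1.8,12,0],[-2.4,16,0],[-3,20,0]],"turn":[[0,0,-7],[0,0,-14],[0,0,-21],[0,0,-28],[0,0,-35]],"gripper":[0.5,0.5,0.5,0.5,0.5]}'
python3 -m crank '{"travel":[[0,4,0],[0,8,0],[0,10.8,0],[0,10.8,-2],[0,10.8,-4]],"turn":[[0,0,-7],[0,0,-14],[0,0,-21],[0,0,-27],[0,0,-27]],"gripper":[0.4,0.4,0.4,0.4,0.4]}'
python3 -m crank '{"travel":[[0,0,0],[0,0,0],[0,0,0],[0,0,0],[0,0,0]],"turn":[[0,0,0],[0,0,0],[0,0,0],[0,0,0],[0,0,0]],"gripper":[0.4,0.4,0.4,0.4,0.4]}'
python3 see.py w7; python3 - <<'E'
from m import *
f=load("w7");blobs(f,.36,.57,.12,.22,.013,(3,110,30),(22,255,200),"wheel")
print(bot.observe()["qpos"].round(2))
f=load("w6")
cv2.imwrite("pics/c1.png",np.hstack([load("w6")["pixels"][:,:,::-1][60:400,80:470],load("w7")["pixels"][:,:,::-1][60:400,80:480]]))
E
```

```text
clock: 10.55
position: [0.4662, -0.1379, 0.1743]
tool_rot: [3.141, -0.0, 0.955]
force: [0.6, 0.4, 0.4]
grip_width: 0.0427
finger_force: 0.0
clock: 11.05
position: [0.436, 0.0621, 0.1744]
tool_rot: [3.141, -0.0, 0.344]
force: [1.6, 0.4, 0.4]
grip_width: 0.0428
finger_force: 0.0
clock: 11.55
position: [0.4365, 0.1698, 0.134]
tool_rot: [-3.141, -0.001, -0.124]
force: [-0.1, 0.2, -1.2]
grip_width: 0.0511
finger_force: 0.0
clock: 12.05
position: [0.4368, 0.1686, 0.1349]
tool_rot: [-3.141, -0.001, -0.122]
force: [0.4, 0.5, 0.3]
grip_width: 0.051
finger_force: 0.0
12.1 [0.4367 0.1685 0.1348] [-3.1412e+00 -7.0000e-04 -1.2210e-01] [-0.4 -0.4 -0.1] 0.0513
wheel rect c 0.4302 0.1683 size 0.0238 0.1008 ang 8.1 centroid 0.429 0.1688 x-range 0.4805 0.38
[-0.25  0.43 -0.31  2.08  0.21  0.66 -2.4 ]
```

View pics/c1.png

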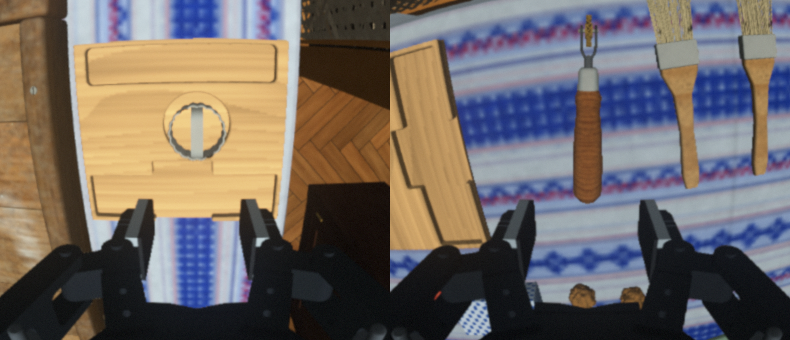

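```bash
python3 - <<'E'
from h import *
f=load("w6")
for n,u,v,z in[("ringL",249,190,.03),("ringR",307,190,.03),("ringT",278,161,.03),("ringB",278,219,.03),("wellL",243,187,.018),("wellR",310,187,.018),("wellT",277,151,.018)]:print(n,P(f,u,v,z,True).round(4))
E
python3 -m crank '{"travel":[[0,0,-3],[0,0,-6],[0,0,-9],[0,0,-11],[0,0,-12.3]],"turn":[[0,0,0],[0,0,0],[0,0,0],[0,0,0],[0,0,0]],"gripper":[0.4,0.4,0.4,0.4,0.4]}'
python3 -m crank '{"travel":[[0,0,0],[0,0,0],[0,0,0],[0,0,0],[0,0,0]],"turn":[[0,0,0],[0,0,0],[0,0,0],[0,0,0],[0,0,0]],"gripper":[0.6,0.8,1,1,1]}' 40
python3 -m crank '{"travel":[[0,0,0],[0,0,0],[0,0,0],[0,0,0.5],[0,0,1]],"turn":[[0,0,0],[0,0,0],[0,0,0],[0,0,0],[0,0,0]],"gripper":[1,1,1,1,1]}' 40
```

```text
ringL [ 0.4413 -0.3359  0.03  ]
ringR [ 0.4945 -0.3359  0.03  ]
ringT [ 0.4679 -0.309   0.03  ]
ringB [ 0.4679 -0.3642  0.03  ]
wellL [ 0.4346 -0.3361  0.018 ]
wellR [ 0.4985 -0.3362  0.018 ]
wellT [ 0.467  -0.3017  0.018 ]
clock: 12.6
position: [0.436, 0.1684, 0.01]
tool_rot: [3.141, 0.001, -0.122]
force: [-0.4, 0.5, 0.8]
grip_width: 0.0515
finger_force: 0.0
clock: 13.1
position: [0.4368, 0.1687, 0.0118]
tool_rot: [-3.141, -0.001, -0.122]
force: [0.1, -0.2, -1.0]
grip_width: 0.023
finger_force: 39.4
clock: 13.6
position: [0.4364, 0.1686, 0.0217]
tool_rot: [3.142, 0.0, -0.122]
force: [0.7, 0.7, -0.9]
grip_width: 0.0229
finger_force: 39.4
```

```bash
python3 -m crank '{"travel":[[0,0,2],[0,0,5],[0,0,8],[0,0,11],[0,0,12]],"turn":[[0,0,0],[0,0,0],[0,0,0],[0,0,0],[0,0,0]],"gripper":[1,1,1,1,1]}' 40
python3 -m crank '{"travel":[[0,-3,0],[0,-7,0],[0,-11,0],[0,-15,0],[0,-19,0]],"turn":[[0,0,1],[0,0,2],[0,0,4],[0,0,6],[0,0,8]],"gripper":[1,1,1,1,1]}'
python3 -m crank '{"travel":[[0,-4,0],[0,-8,0],[0,-12,0],[-0.5,-16,0],[-1,-20,0]],"turn":[[0,0,0],[0,0,0],[0,0,0],[0,0,0],[0,0,0]],"gripper":[1,1,1,1,1]}'
python3 -m crank '{"travel":[[0,-3,0],[0,-5.3,0],[0,-5.3,-2],[0,-5.3,-5],[0,-5.3,-6.5]],"turn":[[0,0,0],[0,0,0],[0,0,0],[0,0,0],[0,0,0]],"gripper":[1,1,1,1,1]}'
python3 -m crank '{"travel":[[0,0,0],[0,0,0],[0,0,0],[0,0,0],[0,0,0]],"turn":[[0,0,0],[0,0,0],[0,0,0],[0,0,0],[0,0,0]],"gripper":[1,1,1,1,1]}'
python3 see.py w8
```

```text
clock: 14.1
position: [0.4373, 0.169, 0.1442]
tool_rot: [-3.14, -0.003, -0.122]
force: [0.2, 0.0, -1.1]
grip_width: 0.0229
finger_force: 39.4
clock: 14.6
position: [0.436, -0.0229, 0.1413]
tool_rot: [3.142, 0.0, 0.02]
force: [1.0, 0.3, -1.1]
grip_width: 0.0229
finger_force: 39.5
clock: 15.1
position: [0.4258, -0.2229, 0.1412]
tool_rot: [-3.141, 0.0, 0.018]
force: [0.8, 0.0, -0.2]
grip_width: 0.0227
finger_force: 39.5
clock: 15.6
position: [0.4254, -0.2741, 0.0744]
tool_rot: [-3.14, 0.002, 0.017]
force: [-0.0, -0.4, -0.3]
grip_width: 0.0232
finger_force: 39.4
clock: 16.1
position: [0.4267, -0.2745, 0.0769]
tool_rot: [3.141, -0.001, 0.018]
force: [-0.2, 0.3, -1.5]
grip_width: 0.023
finger_force: 39.4
16.15 [ 0.4267 -0.2745  0.0768] [ 3.1412e+00 -7.0000e-04  1.7800e-02] [-1.5 -1.3 -0.9] 0.0226
```

View pics/w8.png

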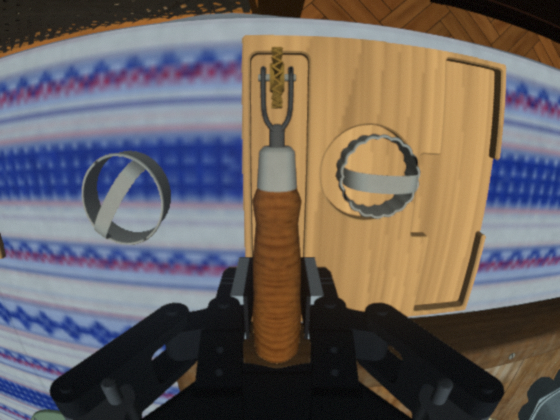

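```bash
python3 - <<'E'
from h import *
f=load("w8")
for n,u,v,z in[("trTL",250,54,.018),("trTR",309,58,.018),("trL",244,250,.018),("trR",310,200,.018),("wheel tip top",277,47,.09),("wheel tip base",277,47,.075),("ferrule mid",277,170,.08),("handle mid",278,270,.08),("well L",322,172,.018),("ring L top",338,178,.03),("ring R top",418,180,.03),("ring T",375,134,.03),("ring B",375,216,.03)]:print(n,P(f,u,v,z,True).round(4))
E
```

```text
trTL [ 0.5398 -0.2572  0.018 ]
trTR [ 0.538  -0.2929  0.018 ]
trL [ 0.4114 -0.253   0.018 ]
trR [ 0.448  -0.2964  0.018 ]
wheel tip top [ 0.5315 -0.2735  0.09  ]
wheel tip base [ 0.5342 -0.2735  0.075 ]
ferrule mid [ 0.48   -0.2744  0.08  ]
handle mid [ 0.4308 -0.2757  0.08  ]
well L [ 0.4667 -0.3033  0.018 ]
ring L top [ 0.4658 -0.3115  0.03  ]
ring R top [ 0.4664 -0.3644  0.03  ]
ring T [ 0.4935 -0.3327  0.03  ]
ring B [ 0.4418 -0.3376  0.03  ]
```

```bash
python3 -m crank '{"travel":[[0,-0.05,-1],[0,-0.05,-2.5],[0,-0.05,-4],[0,-0.05,-5],[0,-0.05,-5.6]],"turn":[[0,0,-0.7],[0,0,-0.7],[0,0,-0.7],[0,0,-0.7],[0,0,-0.7]],"gripper":[1,1,1,1,1]}'
python3 -m crank '{"travel":[[0,0,0],[0,0,0],[0,0,0],[0,0,0],[0,0,0]],"turn":[[0,0,0],[0,0,0],[0,0,0],[0,0,0],[0,0,0]],"gripper":[1,1,0.8,0.6,0.5]}'
python3 -m crank '{"travel":[[0,0,1],[0,0,4],[0,0,8],[0,0,12],[0,0,15]],"turn":[[0,0,0],[0,0,0],[0,0,0],[0,0,0],[0,0,0]],"gripper":[0.5,0.5,0.5,0.5,0.5]}'
python3 see.py w9; python3 - <<'E'
from m import *
f=load("w9");blobs(f,.33,.57,-.32,-.24,.021,(3,130,30),(15,255,190),"wheel")
E
```

```text
clock: 16.65
position: [0.4261, -0.2746, 0.0193]
tool_rot: [-3.141, 0.001, 0.005]
force: [-8.8, 6.2, 44.3]
grip_width: 0.0229
finger_force: 45.4
clock: 17.15
position: [0.4266, -0.275, 0.0205]
tool_rot: [3.141, -0.0, 0.006]
force: [0.1, 1.0, -0.1]
grip_width: 0.0427
finger_force: 0.0
clock: 17.65
position: [0.4267, -0.275, 0.1735]
tool_rot: [3.141, -0.002, 0.006]
force: [-0.0, -0.8, -0.0]
grip_width: 0.0426
finger_force: 0.0
17.7 [ 0.4281 -0.2758  0.1772] [ 3.1381 -0.0058  0.0055] [ 2.5 -2.   7.2] 0.0429
wheel rect c 0.4197 -0.275 size 0.1005 0.025 ang 90.0 centroid 0.4188 -0.2751 x-range 0.47 0.369
```

```bash
python3 -m crank '{"travel":[[1,4,0],[2,8,0],[3,12,0],[4,16,0],[4.2,20,0]],"turn":[[0,0,1],[0,0,1],[0,0,1],[0,0,1],[0,0,1]],"gripper":[0.5,0.5,0.5,0.5,0.5]}'
python3 -m crank '{"travel":[[0,4,0],[0,7.9,0],[0,7.9,-2],[0,7.9,-4],[0,7.9,-4]],"turn":[[0,0,0],[0,0,0],[0,0,0],[0,0,0],[0,0,0]],"gripper":[0.5,0.5,0.5,0.5,0.5]}'
python3 -m crank '{"travel":[[0,0,0],[0,0,0],[0,0,0],[0,0,0],[0,0,0]],"turn":[[0,0,0],[0,0,0],[0,0,0],[0,0,0],[0,0,0]],"gripper":[0.5,0.5,0.5,0.5,0.5]}'
python3 see.py w10; cat >>m.py <<'E'
def slices(f,xs,y0,y1,z,lo=(8,60,50),hi=(28,255,255)):
    "y-centre and width of wood-coloured strip at each x"
    o=ortho(f,min(xs)-.005,max(xs)+.005,y0,y1,z,S,True);m=cv2.inRange(cv2.cvtColor(o,cv2.COLOR_BGR2HSV),lo,hi)
    for x in xs:
        c=np.nonzero(m[int((max(xs)+.005-x)*S)])[0]
        if len(c):print(x,"y",round(y1-(c.min()+c.max()+1)/2/S,4),"w",round((c.max()-c.min())/S,4))
E
python3 - <<'E'
from m import *
f=load("w10");blobs(f,.36,.575,-.035,.04,.008,(8,60,50),(28,255,255),"brushR")
slices(f,[.39,.41,.43,.45,.46,.47,.48,.49,.53,.54],-.035,.04,.009)
E
```

```text
clock: 18.2
position: [0.4691, -0.0731, 0.1711]
tool_rot: [3.142, -0.001, 0.023]
force: [0.6, 0.3, 0.3]
grip_width: 0.0424
finger_force: 0.0
clock: 18.7
position: [0.4674, 0.0043, 0.1292]
tool_rot: [3.141, 0.003, 0.024]
force: [-0.1, -0.2, -0.4]
grip_width: 0.0427
finger_force: 0.0
clock: 19.2
position: [0.4686, 0.004, 0.1306]
tool_rot: [3.142, -0.001, 0.023]
force: [0.4, -0.7, 0.1]
grip_width: 0.0427
finger_force: 0.0
19.25 [0.4685 0.0041 0.1305] [-3.1415e+00 -3.0000e-04  2.2900e-02] [ 0.4 -0.1 -0.6] 0.043
brushR rect c 0.4387 0.0052 size 0.1135 0.0315 ang 90.0 centroid 0.4458 0.0036 x-range 0.4955 0.3815
brushR rect c 0.5383 0.0114 size 0.0414 0.0229 ang 85.7 centroid 0.538 0.0109 x-range 0.559 0.5175
brushR rect c 0.5397 -0.0053 size 0.0425 0.0088 ang 88.0 centroid 0.5402 -0.0053 x-range 0.561 0.518
0.39 y 0.0018 w 0.013
0.41 y 0.0023 w 0.015
0.43 y 0.0028 w 0.013
0.45 y 0.0033 w 0.013
0.46 y 0.0038 w 0.014
0.47 y 0.004 w 0.0145
0.48 y 0.0043 w 0.022
0.49 y 0.0048 w 0.03
0.53 y 0.0057 w 0.031
0.54 y 0.0072 w 0.03
```

```bash
python3 -m crank '{"travel":[[-0.8,0,-3],[-0.8,0,-6],[-0.8,0,-9],[-0.8,0,-11],[-0.8,0,-12.7]],"turn":[[0,0,0.3],[0,0,0.3],[0,0,0.3],[0,0,0.3],[0,0,0.3]],"gripper":[0.5,0.5,0.5,0.5,0.5]}'
python3 -m crank '{"travel":[[0,0,0],[0,0,0],[0,0,0],[0,0,0],[0,0,0]],"turn":[[0,0,0],[0,0,0],[0,0,0],[0,0,0],[0,0,0]],"gripper":[0.6,0.8,1,1,1]}' 40
python3 -m crank '{"travel":[[0,0,0],[0,0,0],[0,0,0],[0,0,0.5],[0,0,1]],"turn":[[0,0,0],[0,0,0],[0,0,0],[0,0,0],[0,0,0]],"gripper":[1,1,1,1,1]}' 40
```

```text
clock: 19.75
position: [0.4601, 0.0042, 0.0021]
tool_rot: [-3.142, 0.001, 0.028]
force: [0.7, 0.4, -0.2]
grip_width: 0.0426
finger_force: 0.0
clock: 20.25
position: [0.4608, 0.004, 0.0039]
tool_rot: [-3.142, -0.001, 0.028]
force: [-0.4, 0.1, -1.2]
grip_width: 0.0172
finger_force: 36.7
clock: 20.75
position: [0.4603, 0.0041, 0.0136]
tool_rot: [3.142, 0.0, 0.028]
force: [-0.2, -0.0, 0.0]
grip_width: 0.017
finger_force: 36.8
```

```bash
python3 -m crank '{"travel":[[0,0,2],[0,0,5],[0,0,8],[0,0,10],[0,0,11]],"turn":[[0,0,0],[0,0,0],[0,0,0],[0,0,0],[0,0,-0.5]],"gripper":[1,1,1,1,1]}' 40
python3 -m crank '{"travel":[[0,-3,0],[0,-7,0],[0,-11,0],[0,-15,0],[0,-19,0]],"turn":[[0,0,0],[0,0,0],[0,0,0],[0,0,0],[0,0,-0.5]],"gripper":[1,1,1,1,1]}'
python3 -m crank '{"travel":[[-0.4,-4,0],[-0.8,-8,0],[-1.2,-12,0],[-1.6,-16,0],[-2,-19,0]],"turn":[[0,0,0],[0,0,0],[0,0,0],[0,0,0],[0,0,0]],"gripper":[1,1,1,1,1]}'
python3 -m crank '{"travel":[[0,-2,0],[0,-3.3,0],[0,-3.3,-2],[0,-3.3,-4],[0,-3.3,-6]],"turn":[[0,0,0],[0,0,0],[0,0,0],[0,0,0],[0,0,0]],"gripper":[1,1,1,1,1]}'
python3 -m crank '{"travel":[[0,0,0],[0,0,0],[0,0,0],[0,0,0],[0,0,0]],"turn":[[0,0,0],[0,0,0],[0,0,0],[0,0,0],[0,0,0]],"gripper":[1,1,1,1,1]}'
python3 see.py w11
```

```text
clock: 21.25
position: [0.461, 0.004, 0.1252]
tool_rot: [-3.142, -0.002, 0.019]
force: [-0.7, -0.2, -0.5]
grip_width: 0.0168
finger_force: 36.8
clock: 21.75
position: [0.4599, -0.1874, 0.123]
tool_rot: [-3.141, 0.001, 0.011]
force: [0.9, -0.1, -0.7]
grip_width: 0.0167
finger_force: 36.8
clock: 22.25
position: [0.4394, -0.3783, 0.1227]
tool_rot: [-3.142, 0.001, 0.009]
force: [-0.4, -0.2, -0.3]
grip_width: 0.0171
finger_force: 36.8
clock: 22.75
position: [0.4406, -0.4081, 0.0623]
tool_rot: [-3.141, 0.0, 0.011]
force: [0.3, 0.0, -1.1]
grip_width: 0.0168
finger_force: 36.8
clock: 23.25
position: [0.4407, -0.4091, 0.064]
tool_rot: [3.141, -0.001, 0.011]
force: [-0.1, -0.5, -0.9]
grip_width: 0.0172
finger_force: 36.8
23.3 [ 0.4406 -0.409   0.0639] [ 3.141e+00 -6.000e-04  1.090e-02] [ 0.3  1.1 -0.1] 0.0171
```

View pics/w11.png

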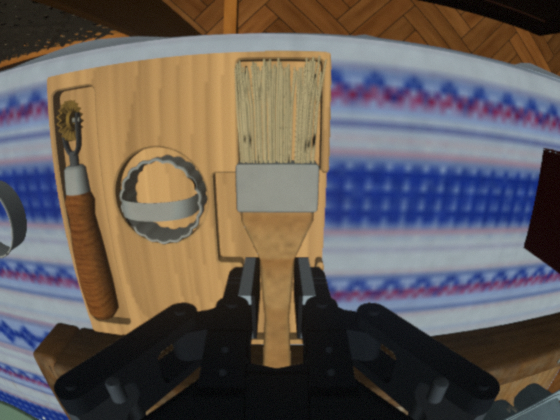

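```bash
python3 - <<'E'
from h import *
f=load("w11")
for n,u,v,z in[("brush tip",279,57,.07),("ferL",237,188,.072),("ferR",318.5,188,.072),("handle",278,300,.072),("tray far right",330,52,.018),("trough inner right edge",323,58,.018),("trough far edge",240,56,.018),("scoop L",217,215,.018)]:print(n,P(f,u,v,z,True).round(4))
E
```

```text
brush tip [ 0.5425 -0.4097  0.07  ]
ferL [ 0.4871 -0.3922  0.072 ]
ferR [ 0.4874 -0.4271  0.072 ]
handle [ 0.4304 -0.4104  0.072 ]
tray far right [ 0.5541 -0.4389  0.018 ]
trough inner right edge [ 0.5503 -0.4349  0.018 ]
trough far edge [ 0.5508 -0.3879  0.018 ]
scoop L [ 0.4555 -0.3725  0.018 ]
```

```bash
python3 -m crank '{"travel":[[0,-0.1,-1],[0,-0.1,-2.5],[0,-0.1,-3.7],[0,-0.1,-4.6],[0,-0.1,-5.1]],"turn":[[0,0,0],[0,0,0],[0,0,0],[0,0,0],[0,0,0]],"gripper":[1,1,1,1,1]}'
python3 -m crank '{"travel":[[0,0,0],[0,0,0],[0,0,0],[0,0,0],[0,0,0]],"turn":[[0,0,0],[0,0,0],[0,0,0],[0,0,0],[0,0,0]],"gripper":[1,1,0.8,0.6,0.6]}'
python3 -m crank '{"travel":[[0,0,1],[0,0,4],[0,0,8],[0,0,12],[0,0,15]],"turn":[[0,0,0],[0,0,0],[0,0,0],[0,0,0],[0,0,0]],"gripper":[0.6,0.6,0.5,0.5,0.5]}'
python3 see.py w12; python3 - <<'E'
from m import *
f=load("w12");o=ortho(f,.335,.565,-.45,-.24,.018,1700,True);cv2.imwrite("pics/o12.png",o)
E
```

```text
clock: 23.8
position: [0.4399, -0.4095, 0.0111]
tool_rot: [-3.141, 0.001, 0.011]
force: [-15.7, 7.8, 47.2]
grip_width: 0.0169
finger_force: 47.4
clock: 24.3
position: [0.4405, -0.4099, 0.0124]
tool_rot: [3.141, -0.0, 0.011]
force: [-0.1, 0.4, -1.1]
grip_width: 0.0339
finger_force: 0.0
clock: 24.8
position: [0.4408, -0.4101, 0.1656]
tool_rot: [3.14, -0.002, 0.011]
force: [0.4, -0.3, -0.4]
grip_width: 0.0429
finger_force: 0.0
24.85 [ 0.4422 -0.4112  0.1698] [ 3.1368 -0.0055  0.0107] [ 2.2 -1.9  6.5] 0.0426
```

```bash
python3 -m crank '{"travel":[[0.2,4,0],[0.4,8,0],[0.6,12,0],[0.8,16,0],[0.9,20,0]],"turn":[[0,0,8],[0,0,16],[0,0,24],[0,0,32],[0,0,40]],"gripper":[0.5,0.5,0.5,0.5,0.5]}'
python3 -m crank '{"travel":[[0,2,0],[0,4.3,0],[0,4.3,0],[0,4.3,-2],[0,4.3,-4]],"turn":[[0,0,8],[0,0,16],[0,0,24],[0,0,32],[0,0,40]],"gripper":[0.5,0.5,0.5,0.5,0.5]}'
python3 -m crank '{"travel":[[0,0,0],[0,0,0],[0,0,0],[0,0,0],[0,0,0]],"turn":[[0,0,8],[0,0,16],[0,0,24],[0,0,32],[0,0,40]],"gripper":[0.5,0.5,0.5,0.5,0.5]}'
python3 -m crank '{"travel":[[0,0,0],[0,0,0],[0,0,0],[0,0,0],[0,0,0]],"turn":[[0,0,8],[0,0,16],[0,0,24],[0,0,25.8],[0,0,25.8]],"gripper":[0.5,0.5,0.5,0.5,0.5]}'
python3 see.py w13; python3 - <<'E'
from m import *
f=load("w13")
# metal: low saturation, mid grey on cloth -> strap mask inside ring at strap height
o=ortho(f,.40,.50,-.22,-.12,.038,4000,True);h=cv2.cvtColor(o,cv2.COLOR_BGR2HSV)
m=cv2.inRange(h,(0,0,90),(179,45,185));m=cv2.morphologyEx(m,cv2.MORPH_OPEN,np.ones((15,15)))
for c in cv2.findContours(m,0,2)[0]:
    if cv2.contourArea(c)>2000:
        (u,v),s,an=cv2.minAreaRect(c);print("blob",round(.5-v/4000,4),round(-.12-u/4000,4),np.array(s)/4000,an)
cv2.imwrite("pics/o13.png",np.hstack([o,cv2.cvtColor(m,8)]))
E
```

```text
clock: 25.35
position: [0.4494, -0.2084, 0.1629]
tool_rot: [3.141, -0.0, 0.715]
force: [0.6, -0.2, -0.7]
grip_width: 0.0426
finger_force: 0.0
clock: 25.85
position: [0.4498, -0.1671, 0.1227]
tool_rot: [3.14, 0.001, 1.413]
force: [0.1, -1.0, 0.5]
grip_width: 0.0428
finger_force: 0.0
clock: 26.35
position: [0.4495, -0.1671, 0.1228]
tool_rot: [-3.141, 0.001, 2.111]
force: [0.0, 0.3, 0.2]
grip_width: 0.0426
finger_force: 0.0
clock: 26.85
position: [0.4494, -0.1671, 0.1225]
tool_rot: [-3.141, 0.0, 2.553]
force: [-0.1, -0.8, -0.3]
grip_width: 0.0425
finger_force: 0.0
26.9 [ 0.4494 -0.167   0.1224] [-3.1414e+00  2.0000e-04  2.5519e+00] [-0.8 -0.7  0.1] 0.0425
blob 0.4378 -0.1646 [0.03603299 0.06701257] 51.11550521850586
blob 0.4788 -0.1683 [0.0045 0.0965] 90.0
```

```bash
python3 -m crank '{"travel":[[0,0,-2],[0,0,-4],[0,0,-6],[0,0,-8],[0,0,-9.5]],"turn":[[0,0,0],[0,0,0],[0,0,0],[0,0,0],[0,0,0]],"gripper":[0.5,0.5,0.5,0.5,0.5]}'
python3 -m crank '{"travel":[[0,0,0],[0,0,0],[0,0,0],[0,0,0],[0,0,0]],"turn":[[0,0,0],[0,0,0],[0,0,0],[0,0,0],[0,0,0]],"gripper":[0.6,0.8,1,1,1]}' 30
python3 -m crank '{"travel":[[0,0,0],[0,0,0],[0,0,0],[0,0,0.5],[0,0,1]],"turn":[[0,0,0],[0,0,0],[0,0,0],[0,0,0],[0,0,0]],"gripper":[1,1,1,1,1]}' 30
```

```text
clock: 27.4
position: [0.4493, -0.1669, 0.0264]
tool_rot: [-3.141, -0.0, 2.552]
force: [0.1, -0.5, -0.4]
grip_width: 0.0426
finger_force: 0.0
clock: 27.9
position: [0.4499, -0.167, 0.028]
tool_rot: [3.141, 0.001, 2.555]
force: [-1.0, 2.0, 7.7]
grip_width: 0.0088
finger_force: 29.6
clock: 28.4
position: [0.4494, -0.1669, 0.0378]
tool_rot: [-3.141, 0.0, 2.555]
force: [0.1, 0.1, -1.0]
grip_width: 0.0085
finger_force: 29.4
```

```bash
python3 -m crank '{"travel":[[0,0,2],[0,0,5],[0,0,8],[0,0,10],[0,0,11]],"turn":[[0,0,0],[0,0,0],[0,0,0],[0,0,0],[0,0,0]],"gripper":[1,1,1,1,1]}' 30
python3 -m crank '{"travel":[[0,3,0],[0,7,0],[0,11,0],[0,15,0],[0,19,0]],"turn":[[0,0,3],[0,0,6],[0,0,9],[0,0,12],[0,0,15]],"gripper":[1,1,1,1,1]}'
python3 -m crank '{"travel":[[0,4,0],[0,8,0],[0,12,0],[0.4,16,0],[0.8,20,0]],"turn":[[0,0,3],[0,0,6],[0,0,9],[0,0,12],[0,0,15]],"gripper":[1,1,1,1,1]}'
python3 -m crank '{"travel":[[0,4,0],[0,8,0],[0,12,0],[0,15,0],[0,16.8,0]],"turn":[[0,0,3],[0,0,3.8],[0,0,3.8],[0,0,3.8],[0,0,3.8]],"gripper":[1,1,1,1,1]}'
python3 -m crank '{"travel":[[0,0,-2],[0,0,-4],[0,0,-6],[0,0,-6],[0,0,-6]],"turn":[[0,0,0],[0,0,0],[0,0,0],[0,0,0],[0,0,0]],"gripper":[1,1,1,1,1]}'
python3 see.py w14; python3 - <<'E'
from m import *
f=load("w14");z=f and .087-.027+.024
o=ortho(f,.40,.52,.33,.45,z,3000,True);h=cv2.cvtColor(o,cv2.COLOR_BGR2HSV)
m=cv2.inRange(h,(0,0,40),(179,60,255));cv2.imwrite("pics/o14.png",np.hstack([o,cv2.cvtColor(m,8)]))
ys,xs=np.nonzero(m);print("mask x",.52-np.percentile(ys,[1,99])/3000,"y",.45-np.percentile(xs,[1,99])/3000)
E
```

```text
clock: 28.9
position: [0.4498, -0.1671, 0.1491]
tool_rot: [3.142, 0.002, 2.555]
force: [1.3, -0.4, -1.1]
grip_width: 0.0092
finger_force: 29.4
clock: 29.4
position: [0.449, 0.0244, 0.1471]
tool_rot: [-3.141, -0.0, 2.819]
force: [0.8, -0.6, 0.2]
grip_width: 0.0089
finger_force: 29.4
clock: 29.9
position: [0.4572, 0.2245, 0.147]
tool_rot: [-3.141, -0.0, 3.081]
force: [0.5, -0.6, -0.1]
grip_width: 0.009
finger_force: 29.4
clock: 30.4
position: [0.4564, 0.3936, 0.1468]
tool_rot: [3.141, -0.001, -3.136]
force: [-0.6, -0.1, -0.8]
grip_width: 0.0092
finger_force: 29.4
clock: 30.9
position: [0.4574, 0.3906, 0.0869]
tool_rot: [-3.141, -0.001, -3.138]
force: [0.2, 0.0, 0.5]
grip_width: 0.0092
finger_force: 29.4
30.95 [0.4577 0.3909 0.0875] [ 3.1414e+00 -1.0000e-04 -3.1382e+00] [ 0.6  0.6 -0.7] 0.0092
mask x [0.498      0.40133333] y [0.44933333 0.36      ]
```

```bash
cat >>m.py <<'E'
def hough(f,cx,cy,z,r,s=3000,tag=""):
    o=cv2.cvtColor(ortho(f,cx-.06,cx+.06,cy-.06,cy+.06,z,s,True),6)
    c=cv2.HoughCircles(cv2.medianBlur(o,5),cv2.HOUGH_GRADIENT_ALT if 0 else cv2.HOUGH_GRADIENT,2,20,param1=60,param2=30,minRadius=int((r-.0025)*s),maxRadius=int((r+.0025)*s))
    print(tag,[] if c is None else [(round(cx+.06-v/s,4),round(cy+.06-u/s,4),round(q/s,4)) for u,v,q in c[0][:3]])
E
python3 - <<'E'
from m import *
f=load("w14");b=load("w2")
hough(f,.4575,.391,.084,.033,tag="ring top");hough(f,.4575,.391,.060,.033,tag="ring bottom")
hough(f,.4575,.391,.018,.038,tag="well now");hough(b,.4575,.391,.018,.038,tag="well w2")
a=load("w1");hough(a,.449,-.167,.024,.033,tag="round w1");hough(load("w13"),.449,-.167,.024,.033,tag="round w13")
w=load("w12");hough(w,.4666,-.335,.018,.032,tag="wellL");hough(w,.4666,-.335,.030,.027,tag="fluted")
E
```

```text
ring top [(np.float32(0.4545), np.float32(0.3893), np.float32(0.032)), (np.float32(0.4478), np.float32(0.388), np.float32(0.0306)), (np.float32(0.4292), np.float32(0.386), np.float32(0.032))]
ring bottom [(np.float32(0.4545), np.float32(0.39), np.float32(0.0306)), (np.float32(0.4405), np.float32(0.3913), np.float32(0.0306)), (np.float32(0.4652), np.float32(0.3907), np.float32(0.0349))]
well now [(np.float32(0.4752), np.float32(0.3893), np.float32(0.0392)), (np.float32(0.4558), np.float32(0.3933), np.float32(0.0377)), (np.float32(0.4832), np.float32(0.3853), np.float32(0.0385))]
well w2 [(np.float32(0.4572), np.float32(0.39), np.float32(0.0399))]
round w1 [(np.float32(0.4467), np.float32(-0.1667), np.float32(0.0307)), (np.float32(0.4533), np.float32(-0.164), np.float32(0.0335))]
round w13 [(np.float32(0.4473), np.float32(-0.1673), np.float32(0.0306))]
wellL [(np.float32(0.4683), np.float32(-0.3353), np.float32(0.0303)), (np.float32(0.4609), np.float32(-0.3427), np.float32(0.0325)), (np.float32(0.4603), np.float32(-0.336), np.float32(0.0339))]
fluted [(np.float32(0.4723), np.float32(-0.338), np.float32(0.0275)), (np.float32(0.4656), np.float32(-0.34), np.float32(0.0267)), (np.float32(0.4696), np.float32(-0.3453), np.float32(0.0282))]
```

```bash
python3 -m crank '{"travel":[[0.1,0.1,-1],[0.1,0.1,-2.5],[0.1,0.1,-3.7],[0.1,0.1,-4],[0.1,0.1,-4.3]],"turn":[[0,0,0],[0,0,0],[0,0,0],[0,0,0],[0,0,0]],"gripper":[1,1,1,1,1]}'
python3 -m crank '{"travel":[[0,0,-0.3],[0,0,-0.5],[0,0,-0.8],[0,0,-0.8],[0,0,-0.8]],"turn":[[0,0,0],[0,0,0],[0,0,0],[0,0,0],[0,0,0]],"gripper":[1,1,1,1,1]}'
```

```text
clock: 31.45
position: [0.4582, 0.3921, 0.0437]
tool_rot: [-3.141, -0.001, -3.137]
force: [0.9, -0.1, 0.6]
grip_width: 0.0087
finger_force: 29.4
clock: 31.95
position: [0.4585, 0.3921, 0.0364]
tool_rot: [-3.142, 0.0, -3.138]
force: [0.7, 0.6, -1.0]
grip_width: 0.009
finger_force: 29.4
```

```bash
python3 -m crank '{"travel":[[0,0,-0.05],[0,0,-0.05],[0,0,0],[0,0,0],[0,0,0]],"turn":[[0,0,0],[0,0,0],[0,0,0],[0,0,0],[0,0,0]],"gripper":[0.9,0.8,0.7,0.6,0.6]}'
python3 -m crank '{"travel":[[0,0,2],[0,0,5],[0,0,8],[0,0,11],[0,0,13]],"turn":[[0,0,0],[0,0,0],[0,0,0],[0,0,0],[0,0,0]],"gripper":[0.6,0.6,0.5,0.5,0.5]}'
python3 -m crank '{"travel":[[0,-4,0],[0,-8,0],[0,-12,0],[0,-16,0],[0,-20,0]],"turn":[[0,0,1],[0,0,2],[0,0,3.5],[0,0,3.5],[0,0,3.5]],"gripper":[0.5,0.5,0.5,0.5,0.5]}'
python3 see.py w15
python3 -m crank '{"travel":[[0,-4,0],[0,-8,0],[0,-11.2,0],[0,-11.2,-2],[0,-11.2,-4]],"turn":[[0,0,0],[0,0,0],[0,0,0],[0,0,0],[0,0,0]],"gripper":[0.5,0.5,0.5,0.5,0.5]}'
python3 -m crank '{"travel":[[0,0,0],[0,0,0],[0,0,0],[0,0,0],[0,0,0]],"turn":[[0,0,0],[0,0,0],[0,0,0],[0,0,0],[0,0,0]],"gripper":[0.5,0.5,0.5,0.5,0.5]}'
python3 see.py w16; python3 - <<'E'
from m import *
for n in("w15","w16","w10"):
    f=load(n);print(n);blobs(f,.36,.575,.045,.12,.008,(8,60,50),(28,255,255),"brushL")
    slices(f,[.39,.41,.43,.45,.46,.47,.48],.045,.12,.009)
f=load("w15");hough(f,.4575,.392,.018,.038,tag="well");hough(f,.4575,.392,.032,.033,tag="ring")
E
```

```text
clock: 32.45
position: [0.4584, 0.3922, 0.0363]
tool_rot: [3.142, -0.0, -3.138]
force: [-0.5, 0.4, 0.9]
grip_width: 0.0345
finger_force: 0.0
clock: 32.95
position: [0.4584, 0.3927, 0.1699]
tool_rot: [3.14, 0.002, -3.137]
force: [-0.3, 0.4, 0.4]
grip_width: 0.0427
finger_force: 0.0
clock: 33.45
position: [0.4582, 0.1907, 0.1675]
tool_rot: [-3.141, 0.001, -3.076]
force: [0.7, 0.6, 0.4]
grip_width: 0.0428
finger_force: 0.0
33.5 [0.4587 0.1838 0.1666] [-3.1366e+00 -6.0000e-04 -3.0816e+00] [ 6.1 -7.1 -0.1] 0.0428
clock: 34.0
position: [0.4591, 0.0788, 0.1271]
tool_rot: [-3.141, 0.002, -3.079]
force: [0.6, 0.2, -0.3]
grip_width: 0.0426
finger_force: 0.0
clock: 34.5
position: [0.4587, 0.0802, 0.1268]
tool_rot: [-3.141, 0.001, -3.076]
force: [0.1, 0.0, 0.3]
grip_width: 0.0425
finger_force: 0.0
34.55 [0.4586 0.0802 0.1267] [-3.1415e+00  5.0000e-04 -3.0766e+00] [-0.3  0.4  0.6] 0.0431
w15
brushL rect c 0.4367 0.0832 size 0.1145 0.0325 ang 90.0 centroid 0.4435 0.0803 x-range 0.494 0.379
brushL rect c 0.5346 0.0863 size 0.0371 0.0346 ang 88.3 centroid 0.5346 0.0861 x-range 0.5535 0.5155
brushL r
[... 1026 characters left out ...]
size 0.0301 0.01 ang 84.6 centroid 0.5394 0.0983 x-range 0.5535 0.5235
brushL rect c 0.536 0.0832 size 0.0285 0.0436 ang 1.8 centroid 0.5355 0.0811 x-range 0.5575 0.514
0.39 y 0.0792 w 0.007
0.41 y 0.0765 w 0.0155
0.43 y 0.0777 w 0.013
0.45 y 0.0792 w 0.014
0.46 y 0.08 w 0.0155
0.47 y 0.0812 w 0.017
0.48 y 0.082 w 0.0255
well [(np.float32(0.4612), np.float32(0.403), np.float32(0.0356)), (np.float32(0.4572), np.float32(0.391), np.float32(0.037)), (np.float32(0.4465), np.float32(0.383), np.float32(0.0377))]
ring [(np.float32(0.4572), np.float32(0.391), np.float32(0.0327)), (np.float32(0.4572), np.float32(0.377), np.float32(0.0349)), (np.float32(0.4518), np.float32(0.3817), np.float32(0.0349))]
```

```bash
python3 -m crank '{"travel":[[-0.1,0,-3],[-0.1,0,-6],[-0.1,0,-9],[-0.1,0,-11],[-0.1,0,-12.3]],"turn":[[0,0,0.3],[0,0,0.3],[0,0,0.3],[0,0,0.3],[0,0,0.3]],"gripper":[0.5,0.5,0.5,0.5,0.5]}'
python3 -m crank '{"travel":[[0,0,0],[0,0,0],[0,0,0],[0,0,0],[0,0,0]],"turn":[[0,0,0],[0,0,0],[0,0,0],[0,0,0],[0,0,0]],"gripper":[0.6,0.8,1,1,1]}' 40
python3 -m crank '{"travel":[[0,0,0],[0,0,0],[0,0,0],[0,0,0.5],[0,0,1]],"turn":[[0,0,0],[0,0,0],[0,0,0],[0,0,0],[0,0,0]],"gripper":[1,1,1,1,1]}' 40
python3 -m crank '{"travel":[[0,0,2],[0,0,5],[0,0,8],[0,0,10],[0,0,11]],"turn":[[0,0,0],[0,0,0],[0,0,-1],[0,0,-2],[0,0,-3.5]],"gripper":[1,1,1,1,1]}' 40
```

```text
clock: 35.05
position: [0.457, 0.0802, 0.002]
tool_rot: [-3.142, -0.001, -3.071]
force: [0.8, -0.6, 0.4]
grip_width: 0.0428
finger_force: 0.0
clock: 35.55
position: [0.4579, 0.0801, 0.0038]
tool_rot: [-3.141, 0.001, -3.072]
force: [-1.0, 0.2, 4.7]
grip_width: 0.0172
finger_force: 37.5
clock: 36.05
position: [0.4574, 0.0802, 0.0137]
tool_rot: [3.142, -0.0, -3.071]
force: [-0.4, 1.0, -0.7]
grip_width: 0.0169
finger_force: 36.8
clock: 36.55
position: [0.4579, 0.0802, 0.125]
tool_rot: [-3.142, 0.002, -3.134]
force: [-0.3, 0.0, -0.5]
grip_width: 0.0172
finger_force: 36.8
```

```bash
python3 -m crank '{"travel":[[0,3,0],[0,7,0],[0,11,0],[-0.6,15,0],[-1.3,18,0]],"turn":[[0,0,0],[0,0,0],[0,0,0],[0,0,0],[0,0,0]],"gripper":[1,1,1,1,1]}' 40
python3 -m crank '{"travel":[[-0.7,3,0],[-1.3,4.9,0],[-1.3,4.9,-2],[-1.3,4.9,-4],[-1.3,4.9,-6]],"turn":[[0,0,0],[0,0,0],[0,0,0],[0,0,0],[0,0,0]],"gripper":[1,1,1,1,1]}'
python3 -m crank '{"travel":[[0,0,0],[0,0,0],[0,0,0],[0,0,0],[0,0,0]],"turn":[[0,0,0],[0,0,0],[0,0,0],[0,0,0],[0,0,0]],"gripper":[1,1,1,1,1]}'
python3 see.py w17; python3 - <<'E'
from m import *
t=bot.grab_frame("top");np.savez("pics/t2.npz",**t)
for n in("w17",):
    f=load(n);slices(f,[.36,.38,.40],.26,.36,.073)
E
```

```text
clock: 37.05
position: [0.4437, 0.2625, 0.1231]
tool_rot: [3.141, -0.0, -3.132]
force: [0.3, -0.4, 0.2]
grip_width: 0.017
finger_force: 36.9
clock: 37.55
position: [0.4311, 0.309, 0.0622]
tool_rot: [-3.141, -0.0, -3.133]
force: [0.7, 0.6, -0.6]
grip_width: 0.0171
finger_force: 36.9
clock: 38.05
position: [0.4318, 0.3092, 0.0639]
tool_rot: [3.141, 0.001, -3.133]
force: [0.1, -0.3, -0.0]
grip_width: 0.0171
finger_force: 36.9
38.1 [0.4317 0.3092 0.0638] [ 3.1413e+00  7.0000e-04 -3.1328e+00] [-0.8  0.4 -0.1] 0.0174
0.36 y 0.324 w 0.0715
0.38 y 0.3242 w 0.071
0.4 y 0.3248 w 0.07
```

```bash
python3 -m crank '{"travel":[[0,0,-1],[0,0,-2.3],[0,0,-3.4],[0,0,-4],[0,0,-4.4]],"turn":[[0,0,0],[0,0,0],[0,0,0],[0,0,0],[0,0,0]],"gripper":[1,1,1,1,1]}'
python3 -m crank '{"travel":[[0,0,-0.3],[0,0,-0.5],[0,0,-0.7],[0,0,-0.7],[0,0,-0.7]],"turn":[[0,0,0],[0,0,0],[0,0,0],[0,0,0],[0,0,0]],"gripper":[1,1,1,1,1]}'
python3 -m crank '{"travel":[[0,0,0],[0,0,0],[0,0,0],[0,0,0],[0,0,0]],"turn":[[0,0,0],[0,0,0],[0,0,0],[0,0,0],[0,0,0]],"gripper":[0.9,0.8,0.6,0.6,0.6]}'
python3 -m crank '{"travel":[[0,0,2],[0,0,6],[0,0,10],[0,0,14],[0,0,18]],"turn":[[0,0,0],[0,0,0],[0,0,0],[0,0,0],[0,0,0]],"gripper":[0.6,0.6,0.5,0.5,0.5]}'
python3 -m crank '{"travel":[[-0.5,-3,1],[-1,-7,2],[-1,-11,3],[-1,-15,4],[-1,-18,4]],"turn":[[0,0,0],[0,0,0],[0,0,0],[0,0,0],[0,0,0]],"gripper":[0.5,0.5,0.5,0.5,0.5]}'
python3 see.py w18
python3 - <<'E'
from m import *
A=ortho(load("w18"),.335,.565,.26,.45,.018,1700,True);B=ortho(load("w12"),.335,.565,-.45,-.24,.018,1700,True)
s=np.load;f=bot.grab_frame("side");C=cv2.resize(f["pixels"][150:370,235:385,::-1],(267,391),interpolation=cv2.INTER_CUBIC)
o=np.hstack([A,B]);print(o.shape);t=bot.grab_frame("top")["pixels"][145:265,140:430,::-1]
c=cv2.resize(t,(o.shape[1],200),interpolation=cv2.INTER_CUBIC);cv2.imwrite("pics/fin.png",np.vstack([o,c]))
cv2.imwrite("pics/side2.png",C)
E
```

```text
clock: 38.65
position: [0.4311, 0.3091, 0.0183]
tool_rot: [-3.141, -0.001, -3.132]
force: [0.3, -0.5, -0.3]
grip_width: 0.0172
finger_force: 36.9
clock: 39.15
position: [0.4315, 0.3092, 0.0124]
tool_rot: [3.142, 0.0, -3.132]
force: [0.3, 1.6, -0.5]
grip_width: 0.0165
finger_force: 36.9
clock: 39.65
position: [0.4315, 0.3091, 0.0123]
tool_rot: [3.142, 0.0, -3.132]
force: [0.5, 0.2, 1.4]
grip_width: 0.0345
finger_force: 0.0
clock: 40.15
position: [0.4311, 0.309, 0.1939]
tool_rot: [-3.142, -0.0, -3.132]
force: [0.1, -1.4, -0.4]
grip_width: 0.0427
finger_force: 0.0
clock: 40.65
position: [0.4216, 0.127, 0.2331]
tool_rot: [-3.141, 0.001, -3.134]
force: [0.8, -0.8, -0.4]
grip_width: 0.0425
finger_force: 0.0
40.7 [0.4216 0.1228 0.232 ] [-3.1382e+00 -5.0000e-04 -3.1372e+00] [ 4.1 -4.1 -0.3] 0.0428
(390, 680, 3)
```

View pics/fin.png

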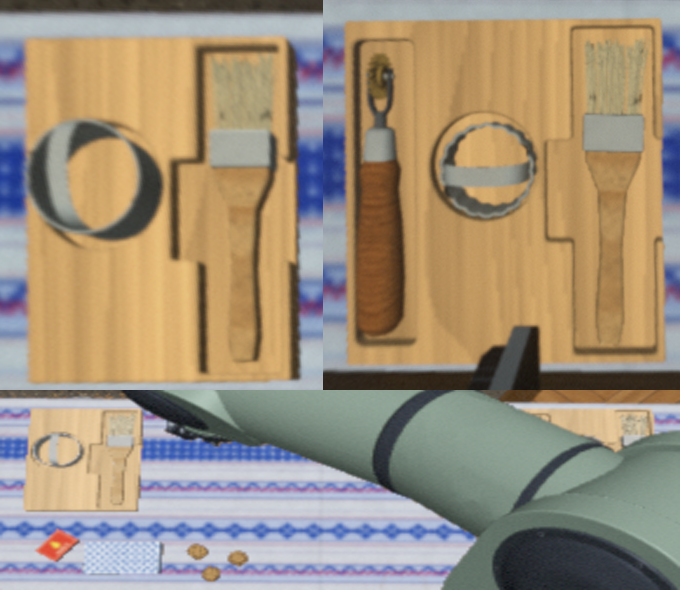

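```bash
python3 -c "
from workcell import bot
print(bot.job_done())"
```

```text
the job is handed in; nothing more can be done
None
```

I made up both kits and handed the job in at about 41 s. In the final pictures all five tools lie in their nests, with the blue box and matchbox undisturbed. No verdict came back.

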